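Send two flanged rollers down the gravity rack

ROBOT

A 6-joint arm with a two-finger parallel gripper is mounted at the origin on the work surface. World frame = base frame: x ahead of the robot, y to its left, z up, the work surface at z = 0. Lengths are in m, angles in degrees, forces in N, time in s.
With the tool pointing down it reaches from about 0.375 to 0.925 m from the base axis. Payload 5.7 kg.
Tool frame: the origin (TCP) lies at the centre of the arm's flange, where the gripper is bolted on; the fingertips stand 182 mm ahead of it and the grasp point (between the pads) lies 163 mm ahead of it (bot.tips_ahead is the distance from the TCP to the fingertips, in m); z points along the fingers, y is the line along which they close (so a half turn about z gives the same grasp; the last joint's range is limited). The gripper opens to 88 mm and grips with 3 to 60 N. Pads are 20 mm wide; open, the fingers measure 115 mm over their backs; the gripper's body (75 mm by 178 mm) begins 61 mm behind the grasp point.
Start: joints at [69.322, 20.558, 86.54, -0, 72.909, -6.595], TCP at [0.146, 0.582, 0.405] pointing down, gripper open.
Joint ranges: [-170.27, 170.27], [-57.76, 135], [12.27, 136.19], [-55.21, 235.2], [11.17, 155.16], [-170.74, 170.74]. Speed limits (degrees/s): [136.94, 136.94, 180, 180, 180, 180].

INTERFACE

Orientations are given as a 3x3 rotation matrix whose columns are the frame's x, y, z axes.
In Python, from station import bot gives the robot as it stands. The module is installed in compiled form; this text tells all that it offers.
- The arm moves only by the tool arm_command, never from a script. Its argument "increments" is a list that holds one entry, the list of rows, each a list of 5 numbers: the shift along the tool's x, y, z in mm, then the turn about the tool's z in degrees, then the closure, from 0 (fully open) to 1 (shut). In form: [[[dx, dy, dz, spin, fingers], ...]]. A call has 1 to 8 rows; each row is the pose to reach, as a shift and turn from the pose commanded when the call began, along the tool's axes at that moment; what a row does not reach only later rows make up. A row lasts 1/12 s, in which the tool goes at most 41.7 mm and 7.16 degrees, less where a joint would pass 70% of its speed; a pose out of reach is approached as far as the arm can. A call with a gripper value outside its range is refused whole. The fingers move at their own pace and stop on an object; "squeeze" is the grip in N (left out, the last holds). Time passes only in rows, so rows that repeat a pose let the fingers close. It gives the time, the measured TCP pose, the force, the opening and the grip force at its end, in the units of the state.
- bot.get_state(): the state, without advancing time (a new reading comes with each control period).
- bot.read_camera(name): name is "scene" or "top" or "wrist"; returns the picture (400x640x3 uint8, red, green, blue); there is no depth.
- bot.camera_model(name): a dict with "intrinsics" (3x3 intrinsics, pixels), "R" (3x3) and "t" (3): a world point X has camera coordinates R X + t; the wrist camera has in their place "mount" (4x4, takes a point from camera to tool coordinates, whose origin is the TCP and whose axes are the flange's). Camera axes: x right, y down, z forward; pixel columns grow to the right and rows downward; lengths in m; the calibration is good to about 2 mm. A picture is of the moment at which its call begins: read the wrist's pose just before it. camera_model takes no time and is no camera call.
- bot.sign_off(): hands the job in; it is judged then, once.
The state is a dict: "clock": time; "qpos": joint angles; "joint_vel": joint speeds; "effort": joint torques, N m; "tcp_pos": TCP position; "ee_rot": TCP orientation; "ft_force": force on the tool from outside, world axes, zero at the start; "torque": the same for the moment, N m; "finger_gap": finger opening in m; "grasp_force": force on a finger pad.
Only numpy, scipy, OpenCV 4.12 (cv2) and the standard library are available. Lean on these libraries where they do the work, as an engineer would, in place of code of your own. Each camera call takes 0.05 s, during which the arm holds its last target. There are 200 camera calls.

TASK

Send both flanged rollers (the ones with a slim waist) down to their pick tray: with the fingertips, press the near end of that lane's rocking lever fully down so its gate lifts, keep it down until both rollers have run out, then let it up so the gate drops shut again. The rollers in the other two lanes must stay behind their gates; do not touch or pick up any roller, and leave the things lying around the rack where they are.

Things in the scene. Friction and masses are not known exactly. Their poses are not given: they have to be found in the camera images.
- rack: Grey sheet-steel gravity-feed rack fixed to the bench, 340 long x 238 wide (all sizes in mm): three parallel lanes (74 wide, centres at y = +78, 0, -78) sloping 10 degrees down along +x, away from the robot. Origin: on the bench under its middle; z up, y to the left. Lane floor 42 above the bench at the gates (x = +50), 73 at x = -126. Dividers between lanes 30 high
- gate_left (a point): Point on the left lane's floor, mid-width, under its steel gate (70 mm wide, hung on the lever's far end). Rollers queue uphill of it; downhill the lane runs on 118 mm to a 34 mm high end wall: that is its pick tray
- gate_middle (a point): Point on the middle lane's floor, mid-width, under its steel gate (70 mm wide, hung on the lever's far end). Rollers queue uphill of it; downhill the lane runs on 118 mm to a 34 mm high end wall: that is its pick tray
- gate_right (a point): Point on the right lane's floor, mid-width, under its steel gate (70 mm wide, hung on the lever's far end). Rollers queue uphill of it; downhill the lane runs on 118 mm to a 34 mm high end wall: that is its pick tray
- lever_left (a joint): Rocking lever of the left (rack y = +78) lane, rad: 0 = at rest, gate shut; 0.42 = pressed right down on its stop. Cross shaft at rack x = -31 mm, 127 mm above the bench. Pressing the near end down lifts the gate at the far end, which clears a roller from about 0.30 up. A return spring shuts it when let go: about 3.5 N at the press plate at first, 6.5 N fully down
- pad_left (a point): Centre of the top face of the steel press plate at the near (-x) end of the left lane's lever: plate 44 mm along the lever x 46 mm across, 4 mm thick. At rest it lies at rack x = -114 mm, 163 mm above the bench, sloping 19 degrees up towards the near edge; fully down it is nearly level, 126 mm above the bench, rack x = -122 mm
- lever_middle (a joint): Rocking lever of the middle (rack y = 0) lane, rad: 0 = at rest, gate shut; 0.42 = pressed right down on its stop. Cross shaft at rack x = -31 mm, 127 mm above the bench. Pressing the near end down lifts the gate at the far end, which clears a roller from about 0.30 up. A return spring shuts it when let go: about 3.5 N at the press plate at first, 6.5 N fully down
- pad_middle (a point): Centre of the top face of the steel press plate at the near (-x) end of the middle lane's lever: plate 44 mm along the lever x 46 mm across, 4 mm thick. At rest it lies at rack x = -114 mm, 163 mm above the bench, sloping 19 degrees up towards the near edge; fully down it is nearly level, 126 mm above the bench, rack x = -122 mm
- lever_right (a joint): Rocking lever of the right (rack y = -78) lane, rad: 0 = at rest, gate shut; 0.42 = pressed right down on its stop. Cross shaft at rack x = -31 mm, 127 mm above the bench. Pressing the near end down lifts the gate at the far end, which clears a roller from about 0.30 up. A return spring shuts it when let go: about 3.5 N at the press plate at first, 6.5 N fully down
- pad_right (a point): Centre of the top face of the steel press plate at the near (-x) end of the right lane's lever: plate 44 mm along the lever x 46 mm across, 4 mm thick. At rest it lies at rack x = -114 mm, 163 mm above the bench, sloping 19 degrees up towards the near edge; fully down it is nearly level, 126 mm above the bench, rack x = -122 mm
- flanged_1: Flanged bronze roller, 70 mm long: two 40 mm dia end flanges 9 mm thick and a slim 20 mm dia waist between; 300 g, give or take 30 percent. Origin at its centre, its y axis along the roller. At the start it lies across one of the lanes, against the gate. Each lane holds two of one kind; which lane holds which kind varies
- flanged_2: Flanged bronze roller, 70 mm long: two 40 mm dia end flanges 9 mm thick and a slim 20 mm dia waist between; 300 g, give or take 30 percent. Origin at its centre, its y axis along the roller. At the start it lies across one of the lanes, just uphill of flanged_1, in the same lane. Each lane holds two of one kind; which lane holds which kind varies
- plain_1: Plain full-length bronze sleeve roller, 40 mm dia x 70 mm long, no waist or stubs; 300 g, give or take 30 percent. Origin at its centre, its y axis along the roller. At the start it lies across one of the lanes, against the gate. Each lane holds two of one kind; which lane holds which kind varies
- plain_2: Plain full-length bronze sleeve roller, 40 mm dia x 70 mm long, no waist or stubs; 300 g, give or take 30 percent. Origin at its centre, its y axis along the roller. At the start it lies across one of the lanes, just uphill of plain_1, in the same lane. Each lane holds two of one kind; which lane holds which kind varies
- journal_1: Bronze drum roller, 40 mm dia x 36 mm long, with 16 mm dia stub shafts at both ends (70 mm overall); 300 g, give or take 30 percent. Origin at its centre, its y axis along the roller. At the start it lies across one of the lanes, against the gate. Each lane holds two of one kind; which lane holds which kind varies
- journal_2: Bronze drum roller, 40 mm dia x 36 mm long, with 16 mm dia stub shafts at both ends (70 mm overall); 300 g, give or take 30 percent. Origin at its centre, its y axis along the roller. At the start it lies across one of the lanes, just uphill of journal_1, in the same lane. Each lane holds two of one kind; which lane holds which kind varies
- grease_tin: Tin can, 68 mm dia x 75 mm high, standing on the bench beside the rack; origin under its middle. Bystander
- spanner: Steel spanner 180 mm long lying on the bench beside the rack; origin at its middle. Bystander
- pipe_tee: Dark iron pipe tee, 64 x 51 x 34 mm high, lying on the bench beside the rack; origin under its middle. Bystander

How it is judged:
By the outcome, as a careful person would: the job done as asked, in the order asked, and still so for the second after the job is handed in, with the robot touching nothing.
It also fails if it takes over 32 s, if anything falls off the work surface, if the arm or the gripper's body presses on something with over 40 N, if the wrist force passes 120 N, or if a joint passes its speed limit or range.

## Working session

There is one attempt and no reset: what is moved stays moved. The work goes in short steps, Python scripts to look and compute and a tool call to move; the robot and the scene stay as the last step left them, time stands still between calls to the robot, and variables do not carry over. Pictures are saved under pics/ and viewed, at most 10 in all, crops included, and the job is handed in when it is done.

Besides the shell and the picture viewer there is one more tool, called by a JSON object that holds its "name" and its "arguments", one argument or row to a line. arm_command: Moves the arm, as the interface text tells. Its arguments: {"type":"object","properties":{"increments":{"type":"array","items":{"type":"array","items":{"type":"array","items":{"type":"number"}}}},"squeeze":{"type":"number"}},"required":["increments"]}

```bash
mkdir -p pics; python3 - <<'E'
from station import bot
import cv2,numpy as np
for n in("scene","top"):
    cv2.imwrite(f"pics/{n}0.png",bot.read_camera(n)[:,:,::-1])
    m=bot.camera_model(n);print(n,{k:np.round(v,4).tolist() for k,v in m.items()})
print(bot.get_state(), bot.camera_model("wrist"))
E
```

```text
scene {'intrinsics': [[512.1042, 0.0, 306.8859], [0.0, 512.1042, 204.2264], [0.0, 0.0, 1.0]], 'R': [[-0.7725, 0.6349, 0.0123], [0.4613, 0.5743, -0.6763], [-0.4365, -0.5167, -0.7365]], 't': [0.4812, -0.2448, 1.6558]}
top {'intrinsics': [[388.5174, 0.0, 311.5048], [0.0, 388.5174, 189.9491], [0.0, 0.0, 1.0]], 'R': [[0.0185, -0.9998, 0.0123], [-0.9919, -0.0199, -0.1257], [0.1259, -0.0098, -0.992]], 't': [0.0202, 0.6623, 0.791]}
{'clock': 0.1, 'qpos': array([ 6.93211503e+01,  2.05933764e+01,  8.65918963e+01,  1.39725297e-04,
        7.29070785e+01, -6.59398860e+00]), 'joint_vel': array([-0.01832125, -0.13780733, -0.12236244,  0.01195043,  0.02479158,
        0.02609925]), 'effort': array([ 2.49394825e-04, -5.16357958e+01, -2.71408170e+01,  6.74849865e-02,
        2.77461286e-02, -5.90835089e-05]), 'tcp_pos': array([0.14590259, 0.58166534, 0.4039038 ]), 'ee_rot': array([[-9.69936122e-01,  2.43358980e-01, -5.71366091e-04],
       [ 2.43359578e-01,  9.69934969e-01, -1.50716538e-03],
       [ 1.87405724e-04, -1.60090155e-03, -9.99998701e-01]]), 'ft_force': array([ 0.02065348,  0.10764183, -0.31573579]), 'torque': array([ 0.05331401,  0.00249178, -0.03769273]), 'grasp_force': 0.0, 'finger_gap': 0.08760867637918758} {'intrinsics': array([[319.22122068,   0.        , 314.36855752],
       [  0.        , 319.22122068, 197.95648632],
       [  0.        ,   0.        ,   1.        ]]), 'mount': array([[ 1.03835490e-03, -9.63261282e-01, -2.68564003e-01,
         7.33177961e-02],
       [ 9.99999330e-01,  1.13767512e-03, -2.14191751e-04,
        -8.07715538e-04],
       [ 5.11861206e-04, -2.68563600e-01,  9.63261818e-01,
         2.05427318e-02],
       [ 0.00000000e+00,  0.00000000e+00,  0.00000000e+00,
         1.00000000e+00]])}
```

View pics/scene0.png

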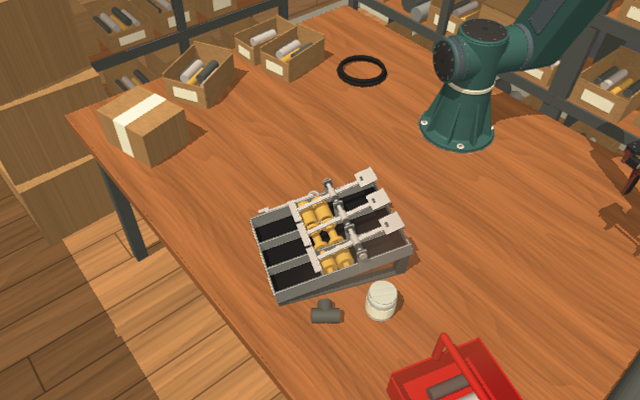

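View pics/top0.png

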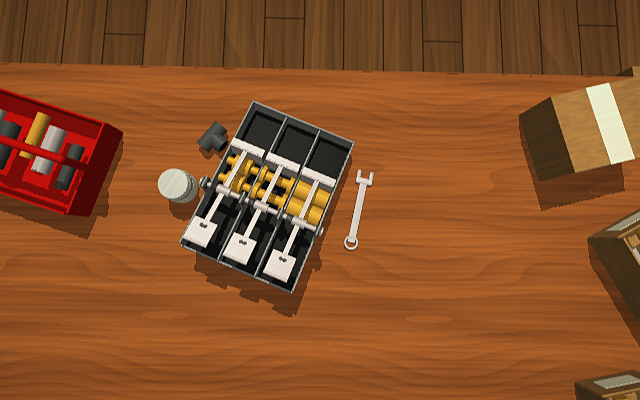

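The scene view shows the rack with three lanes. In the top view the plates are at about (201,229), (242,247) and (283,263), the right lane (near 310,200) looks plain, and the other two need a zoom.

```bash
python3 - <<'E'
import cv2,numpy as np
a=cv2.imread("pics/top0.png")[90:300,170:365];b=cv2.imread("pics/scene0.png")[160:310,240:420]
f=lambda i:cv2.resize(i,(398,430),interpolation=cv2.INTER_CUBIC)
cv2.imwrite("pics/z.png",np.hstack([f(a),f(b)]))
E
```

```text
(no output)
```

View pics/z.png

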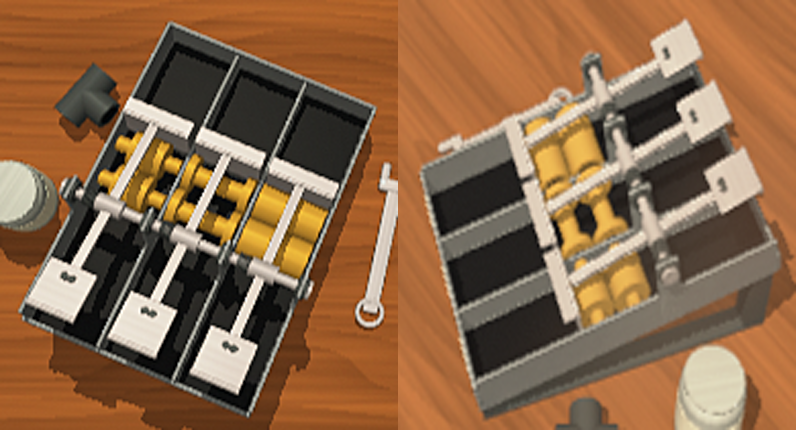

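The zoom shows: left lane has drums with stubs (journal), middle lane has rollers with end flanges and a thin waist (flanged), right lane is plain. So the middle lever it is.

```bash
cat > h.py <<'E'
from station import bot
import numpy as np
from scipy.optimize import least_squares
m=bot.camera_model("top")
def proj(X):
    c=X@m["R"].T+m["t"]; p=c@m["intrinsics"].T; return p[:,:2]/p[:,2:]
def world(P,s):
    c,n=np.cos(s[2]),np.sin(s[2]); P=np.asarray(P,float)
    return np.c_[s[0]+c*P[:,0]-n*P[:,1], s[1]+n*P[:,0]+c*P[:,1], P[:,2]]
def plan(s,P):
    """tool-frame shift (mm) and spin that bring the fingertips onto rack point P"""
    st=bot.get_state(); R=st["ee_rot"]; t=world([P],s)[0]+[0,0,bot.tips_ahead]
    d=R.T@(t-st["tcp_pos"])*1000; a=np.degrees(s[2]-np.arctan2(R[1,0],R[0,0]))
    a=(a+90)%180-90; return d.round(1),round(-a,2)
E
python3 - <<'E'
from h import *
P=np.array([[-114,78,163],[-114,0,163],[-114,-78,163],[170,119,55],[170,-119,55],[-170,119,111],[-170,-119,111]])/1000
u=np.array([[200.4,231.6],[239.6,248.7],[279.3,265.8],[253.3,101.2],[353.7,141.8],[181.3,245.3],[292.5,291.7]])
r=least_squares(lambda s:(proj(world(P,s))-u).ravel(),[.6,.1,-.4],loss="soft_l1")
print(r.x,np.degrees(r.x[2]));print((proj(world(P,r.x))-u).round(1))
np.save("s.npy",r.x);print(world(P[1:2],r.x),plan(r.x,[-.114,0,.213]))
E
```

```text
[ 0.64861085  0.11712693 -0.37488563] -21.47936423568555
[[ 0.7 -2.3]
 [ 1.2 -2.7]
 [ 1.6 -2.8]
 [-1.3  0.4]
 [ 0.2  1.3]
 [-4.6  3.5]
 [-1.5  5.7]]
[[0.54252821 0.15886986 0.163     ]] (array([-487.6, -313.5,    9.3]), np.float64(7.39))
```

```bash
python3 - <<'E'
from h import *
P=np.array([[-114,78,163],[-114,0,163],[-114,-78,163],[170,119,55],[170,-119,55]])/1000
u=np.array([[200.4,231.6],[239.6,248.7],[279.3,265.8],[253.3,101.2],[353.7,141.8]])
r=least_squares(lambda s:(proj(world(P,s))-u).ravel(),[.6,.1,-.4])
print(r.x,np.degrees(r.x[2]));print((proj(world(P,r.x))-u).round(1))
np.save("s.npy",r.x);print(world(P[1:2],r.x),plan(r.x,[-.114,0,.213]))
E
```

```text
[ 0.64588526  0.11806969 -0.37712712] -21.607792187939655
[[ 0.  -1. ]
 [ 0.5 -1.2]
 [ 0.9 -1.3]
 [-1.6  1.6]
 [-0.2  2.7]]
[[0.53989645 0.1600503  0.163     ]] (array([-484.8, -313. ,    9.3]), np.float64(7.52))
```

{"name": "arm_command", "arguments": {
  "increments": [
    [[-35,-22,0,1,1],[-70,-44,0,2,1],[-105,-66,0,3,1],[-140,-88,0,4,1],[-175,-110,0,5,1],[-210,-132,0,6,1],[-245,-154,0,7,1],[-280,-176,0,7,1]]
  ]
}}

```text
clock: 0.77
tcp_pos: [0.3756, 0.3413, 0.4045]
ee_rot: [[-0.933, 0.36, -0.0], [0.36, 0.933, -0.0], [0.0, -0.0, -1.0]]
ft_force: [0.5, 0.3, -0.5]
finger_gap: 0.0378
grasp_force: 0.0
```

```bash
python3 - <<'E'
from h import *
print(plan(np.load("s.npy"),[-.114,0,.213]))
E
```

```text
(array([-218.6, -109.9,    9.4]), np.float64(0.48))
```

{"name": "arm_command", "arguments": {
  "increments": [
    [[-35,-18,0,0.5,1],[-70,-35,0,0.5,1],[-105,-53,0,0.5,1],[-140,-70,0,0.5,1],[-175,-88,0,0.5,1],[-210,-106,0,0.5,1],[-218,-110,0,0.5,1],[-218,-110,0,0.5,1]]
  ]
}}

```text
clock: 1.43
tcp_pos: [0.5403, 0.1599, 0.4042]
ee_rot: [[-0.928, 0.371, 0.0], [0.371, 0.928, -0.001], [-0.0, -0.0, -1.0]]
ft_force: [0.2, 0.4, -0.7]
finger_gap: 0.0003
grasp_force: 0.0
```

```bash
python3 - <<'E'
from h import *
import cv2
st=bot.get_state(); im=bot.read_camera("wrist")[:,:,::-1]; t=bot.read_camera("top")[:,:,::-1]
s=np.load("s.npy"); w=bot.camera_model("wrist")
def pw(X):
    q=(X-st["tcp_pos"])@st["ee_rot"]; M=w["mount"]; c=(q-M[:3,3])@M[:3,:3]; p=c@w["intrinsics"].T; return p[:,:2]/p[:,2:]
P=world(np.array([[-114,78,163],[-114,0,163],[-114,-78,163]])/1000,s)
print(pw(P).round(1), pw(st["tcp_pos"]+np.array([[0,0,-bot.tips_ahead]])).round(1), plan(s,[-.114,0,.213]),st["finger_gap"])
cv2.imwrite("pics/w1.png",im)
E
```

```text
[[422.9 212.5]
 [315.6 212.8]
 [208.3 213. ]] [[316.  247.3]] (array([-2.6, -1.3,  9.1]), np.float64(-0.03)) 0.0003066723988880794
```

View pics/w1.png

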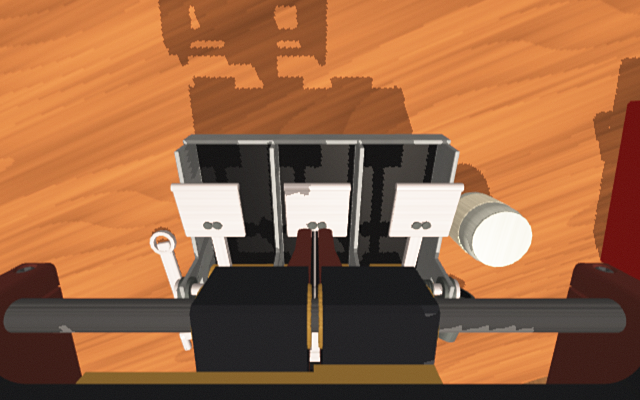

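The wrist view shows the middle plate centred at about (317,210), and the prediction was (315.6,212.8). That agrees within about 2 mm, so I'll press now at rack x ≈ -118.

{"name": "arm_command", "arguments": {
  "increments": [
    [[1,-1,20,0,1],[1,-1,40,0,1],[1,-1,52,0,1],[1,-1,62,0,1],[1,-1,71,0,1],[1,-1,80,0,1],[1,-1,87,0,1],[1,-1,92,0,1]]
  ]
}}

```text
clock: 2.2
tcp_pos: [0.5361, 0.1626, 0.3124]
ee_rot: [[-0.93, 0.367, -0.002], [0.367, 0.93, 0.001], [0.002, 0.0, -1.0]]
ft_force: [-5.2, 2.7, 6.7]
finger_gap: 0.0006
grasp_force: 3.8
```

{"name": "arm_command", "arguments": {
  "increments": [
    [[0,0,2,0,1],[0,0,4,0,1],[0,0,5,0,1],[0,0,5,0,1]]
  ]
}}

```text
clock: 2.53
tcp_pos: [0.536, 0.1627, 0.3087]
ee_rot: [[-0.93, 0.367, -0.002], [0.367, 0.93, 0.001], [0.002, 0.0, -1.0]]
ft_force: [-7.7, 2.7, 14.0]
finger_gap: 0.0002
grasp_force: 6.8
```

```bash
python3 - <<'E'
from h import *
import cv2
a=bot.read_camera("top")[90:300,170:365,::-1]; st=bot.get_state(); print(st["ft_force"],st["tcp_pos"],plan(np.load("s.npy"),[-.122,0,.126]))
b=bot.read_camera("scene")[160:310,240:420,::-1]
f=lambda i:cv2.resize(i,(398,430),interpolation=cv2.INTER_CUBIC)
cv2.imwrite("pics/z2.png",np.hstack([f(a),f(b)]))
E
```

```text
[-7.17564811  2.73138761 13.15945373] [0.53595435 0.16266726 0.30873479] (array([ 3.4, -1. ,  0.7]), np.float64(0.07))
```

View pics/z2.png

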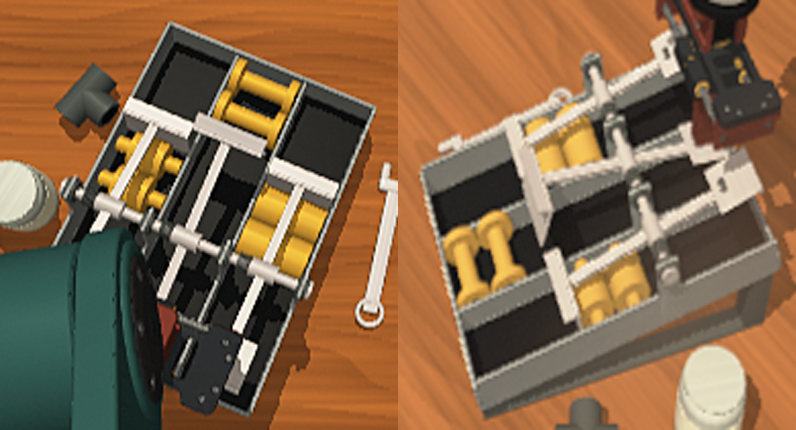

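The picture shows both flanged rollers in the middle tray against the end wall, the gate up, and the other lanes unchanged. The contact force of 13 N is above the spring's 6.5 N, so the lever is on its stop. I'll hold briefly, then let it up gently.

{"name": "arm_command", "arguments": {
  "increments": [
    [[0,0,0,0,1],[0,0,0,0,1],[0,0,0,0,1],[0,0,0,0,1],[0,0,0,0,1],[0,0,0,0,1],[0,0,-6,0,1],[0,0,-12,0,1]]
  ]
}}

```text
clock: 3.3
tcp_pos: [0.5363, 0.1625, 0.3202]
ee_rot: [[-0.93, 0.367, -0.001], [0.367, 0.93, 0.001], [0.001, 0.0, -1.0]]
ft_force: [-2.5, 0.2, 4.9]
finger_gap: 0.0004
grasp_force: 2.5
```

{"name": "arm_command", "arguments": {
  "increments": [
    [[0,0,-6,0,1],[0,0,-12,0,1],[0,0,-18,0,1],[0,0,-24,0,1],[0,0,-30,0,1],[0,0,-40,0,1],[0,0,-60,0,1],[0,0,-90,0,1]]
  ]
}}

```text
clock: 3.97
tcp_pos: [0.5355, 0.1613, 0.4079]
ee_rot: [[-0.93, 0.368, -0.008], [0.368, 0.93, -0.001], [0.007, -0.004, -1.0]]
ft_force: [-0.0, -0.1, 0.4]
finger_gap: 0.0005
grasp_force: 0.0
```

{"name": "arm_command", "arguments": {
  "increments": [
    [[20,0,-20,0,1],[50,0,-20,0,1],[85,0,-20,0,1],[120,0,-20,0,1],[120,0,-20,0,1],[120,0,-20,0,1],[120,0,-20,0,1]]
  ]
}}

```text
clock: 4.55
tcp_pos: [0.4257, 0.2057, 0.4298]
ee_rot: [[-0.93, 0.367, 0.0], [0.367, 0.93, -0.0], [-0.0, -0.0, -1.0]]
ft_force: [-0.1, -0.5, 0.6]
finger_gap: 0.0007
grasp_force: 0.0
```

```bash
python3 - <<'E'
from h import *
import cv2
a=bot.read_camera("top")[90:300,170:365,::-1]; st=bot.get_state(); print(st["ft_force"],st["tcp_pos"],st["joint_vel"].round(2))
b=bot.read_camera("scene")[160:310,240:420,::-1]
f=lambda i:cv2.resize(i,(398,430),interpolation=cv2.INTER_CUBIC)
cv2.imwrite("pics/z3.png",np.hstack([f(a),f(b)]))
E
```

```text
[ 0.55583425 -0.14758974  0.6301342 ] [0.426293   0.20555394 0.42981143] [-0.66  0.63 -0.61 -0.03 -0.15  0.13]
```

View pics/z3.png

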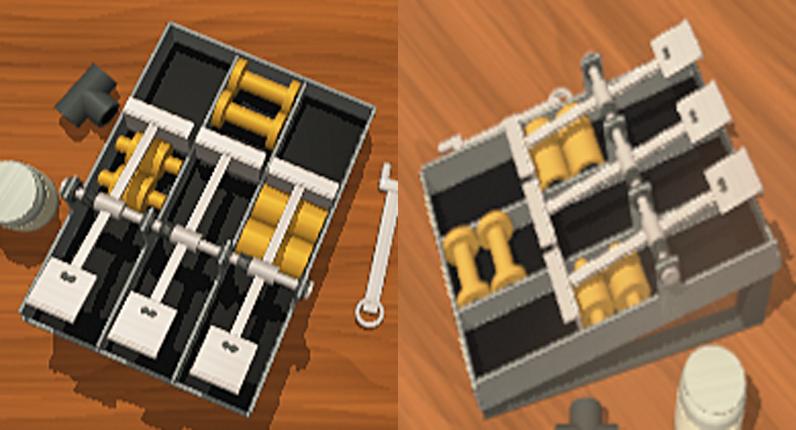

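The final view shows the middle gate shut in line with the others. Both flanged rollers are in the tray, and the other lanes and the bystander objects haven't moved.

```bash
python3 -c "
from station import bot
print(bot.sign_off())"
```

```text
the job is handed in; nothing more can be done
None
```

Both flanged rollers ran down the middle lane into their pick tray, the gate is shut again, nothing else moved, and the job is handed in at about 4.7 s.

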